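Sweep loose components off an assembly tray into its trough

TASK

Clear the assembly tray: with the fingertips, sweep the three small loose components (the finned heat sink, the little black relay and the ring-shaped coil) over the deck's open edge into the catch trough, without picking any of them up. Leave the tall transformer standing where it is on the deck, and do not disturb the tape, the meter or the bottle on the bench.

Things in the scene. Friction and masses are not known exactly. Their poses are not given: they have to be found in the camera images.
- tray: Fixed assembly tray, yaw varies. Origin at bench height under the middle of its open edge; x from that edge across the deck, away from the trough; y along the edge; z up. Flat green deck 40 mm above the bench, x = 0 to 170, y = -134 to 134 mm; 4 mm thick walls stand 12 mm above it on both sides and the back, none at the edge x = 0.
- trough (a point): Centre of the floor of the catch trough below the tray's open edge, at x = -32.5 mm in the tray's frame (same axes). The trough is 65 mm (x) by 268 mm (y), open on top, its floor 4 mm above the bench, its outer walls 4 mm thick with tops 32 mm above the bench.
- row (a point): Point on the deck surface, 70 mm in from the middle of the open edge (tray axes). The three components and the transformer stand in a row along y about here, one in each of four 64 mm wide lanes (middles near y = -96, -32, 32, 96 mm), in any order, 45 to 95 mm from the edge.
- heatsink: Loose aluminium heat sink with upright fins, 34 x 30 x 18 mm high (x, y, z), about 40 g. Origin at the centre of its underside, z up.
- relay: Loose black box-shaped relay, 30 x 24 x 20 mm high, about 30 g. Origin at the centre of its underside, z up.
- coil: Loose ring-shaped copper coil lying flat, 36 mm across, 16 mm high, about 40 g. Origin at the centre of its underside, z up.
- transformer: Transformer with dark steel core and copper winding, 42 x 36 x 46 mm high, about 250 g, loose but to be left alone; stands on the deck in one of the lanes, roughly square to it. Origin at the centre of its underside, z up.
- tape: Roll of pale tape lying flat on the bench, 96 mm across, 40 mm high. Origin at the centre of its underside.
- meter: Hand-held grey meter lying on its back on the bench, 150 x 75 x 44 mm high with its dial. Origin at the centre of its underside.
- bottle: Small clear bottle with a white cap standing on the bench, 50 mm across, 120 mm high. Origin at the centre of its underside.

How it is judged:
By the outcome, as a careful person would: the job done as asked, in the order asked, and still so for the second after the job is handed in, with the robot touching nothing.
It also fails if it takes over 51 s, if anything falls off the work surface, if the arm or the gripper's body presses on something with over 40 N, if the wrist force passes 120 N, or if a joint passes its speed limit or range.

ROBOT

A 7-joint arm with a two-finger parallel gripper is mounted at the origin on the work surface. World frame = base frame: x ahead of the robot, y to its left, z up, the work surface at z = 0. Lengths are in m, angles in rad, forces in N, time in s.
With the tool pointing down it reaches from about 0.425 to 0.875 m from the base axis. Payload 4.7 kg.
Tool frame: the origin (TCP) lies on the centre line of the jaws, within the pads' length; the fingertips stand 8 mm ahead of it and the grasp point (between the pads) lies 11 mm behind it (ctrl.tcp_to_tips is the distance from the TCP to the fingertips, in m); z points along the fingers, x is the direction in which the jaws open and shut, and the axes are right-handed (so a half turn about z gives the same grasp; the last joint's range is limited). The gripper opens to 85 mm and grips with 20 to 120 N. Pads are 22 mm wide; open, the fingers measure 114 mm over their backs; the gripper's body (76 mm by 85 mm) begins 54 mm behind the grasp point. The pads swing forward as they close: fully open they stand 13 mm farther back than shut.
Start: joints at [1.329, 0.321, -0.07, 1.45, 0.023, 1.371, -0.057], TCP at [0.164, -0.629, 0.239] pointing down, gripper open.
Joint ranges: [-2.86, 2.86], [-0.3, 2.09], [-1.38, 1.24], [0.06, 2.45], [-1.56, 4.7], [0.09, 2.05], [-2.69, 2.69]. Speed limits (rad/s): [2.57, 2.57, 3.14, 3.14, 3.14, 3.14, 3.14].

INTERFACE

Orientations are given as a unit quaternion [x, y, z, w].
In Python, from workcell import ctrl gives the robot as it stands.
- The arm moves only by the tool send_rows, never from a script. Its argument "moves" is a list that holds one entry, the list of rows, each a list of 7 numbers: the shift along the tool's x, y, z scaled (see below), then the turn, a rotation vector about the tool's x, y, z scaled (see below), then the gripper's target within -1 to 1 (fully open at 1, half-way at 0, shut at -1). In form: [[[x, y, z, ax, ay, az, fingers], ...]]. A call has 1 to 12 rows; each row shifts and turns the commanded pose from where the row before left it, along the tool's axes as they then stand; what a row does not reach is not made up. The controller multiplies each number of a shift by 25 mm and each number of a turn by 360 degrees. A row lasts 1/10 s, in which the tool goes at most 50 mm and 8.59 degrees, less where a joint would pass 70% of its speed; a pose out of reach is approached as far as the arm can. A call with a number of a shift or a turn outside -1 to 1 is refused whole. A call with a gripper value outside its range is refused whole. The fingers move at their own pace and stop on an object; "squeeze" is the grip in N (left out, the last holds). Time passes only in rows, so rows that do not move let the fingers close. It gives the time, the measured TCP pose, the force and the opening at its end, in the units of the state.
- ctrl.sense(): the state, without advancing time (a new reading comes with each control period).
- ctrl.capture(name): name is "scene" or "side" or "wrist"; returns a dict with "color" (420x560x3 uint8, blue, green, red), "depth" (420x560 float32, m along the optical axis (not along the pixel's ray), 0 where there is no reading), "vfov" (degrees; the focal length in pixels is half the picture's height over the tangent of half this angle, whatever the lens; pixels are square), "cx", "cy" (the principal point, pixels), "R" (3x3) and "t" (3): a world point X has camera coordinates R X + t. Camera axes: x right, y down, z forward; pixel columns grow to the right and rows downward; lengths in m; the calibration is good to about 2 mm. A picture is of the moment at which its call begins.
- ctrl.finish_job(): hands the job in, once; it reports no verdict.
The state is a dict: "time_s": time; "joints": joint angles; "qd": joint speeds; "joint_torque": joint torques, N m; "position": TCP position; "tcp_rot": TCP orientation; "contact_force": force on the tool from outside, world axes, zero at the start; "ft_torque": the same for the moment, N m; "width": finger opening in m.
Only numpy, scipy, OpenCV 4.12 (cv2) and the standard library are available. Lean on these libraries where they do the work, as an engineer would, in place of code of your own. Each camera call takes 0.05 s, during which the arm holds its last target. There are 200 camera calls.

## Working session

There is one attempt and no reset: what is moved stays moved. The work goes in short steps, Python scripts to look and compute and a tool call to move; the robot and the scene stay as the last step left them, time stands still between calls to the robot, and variables do not carry over. Pictures are saved under pics/ and viewed, about 8 in all and at most 12, crops included, and the job is handed in when it is done.

Besides the shell and the picture viewer there is one more tool, called after "Call:" as name([rows], argument=value, ...), one row to a line, values as JSON. send_rows: Moves the arm, as the interface text tells. Shifts and turns lie within -1 to 1; 1 stands for 25 mm of shift or 360 degrees of turn. Its arguments: {"type":"object","properties":{"moves":{"type":"array"},"squeeze":{"type":"number"}},"required":["moves"]}

```bash
ls; mkdir -p pics; cat > h.py <<'E'
import numpy as np, cv2
from workcell import ctrl
def cloud(c):
    d=c["depth"]; h,w=d.shape; f=h/2/np.tan(np.radians(c["vfov"])/2)
    u,v=np.meshgrid(np.arange(w),np.arange(h))
    P=np.stack([(u-c["cx"])/f*d,(v-c["cy"])/f*d,d],-1)
    return (P-np.array(c["t"]))@np.array(c["R"])
E
python3 - <<'E'
from h import *
s=ctrl.sense(); print(s["time_s"],s["position"],s["tcp_rot"],s["width"],ctrl.tcp_to_tips)
a=[]
for n in("scene","side"):
    c=ctrl.capture(n); np.savez(n+".npz",P=cloud(c),c=c["color"]); cv2.imwrite(f"pics/{n}0.png",c["color"]); 
E
```

```text
pics
0.0 [ 0.16425888 -0.62834569  0.23819446] [ 7.91528864e-01 -6.11130981e-01 -8.16609780e-04 -5.60861303e-04] 0.08544912982572539 0.008
```

View pics/scene0.png

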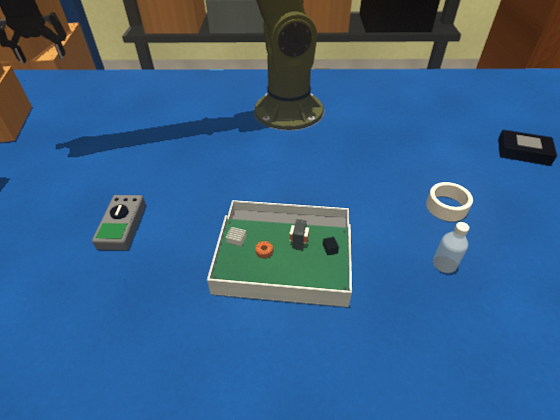

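View pics/side0.png

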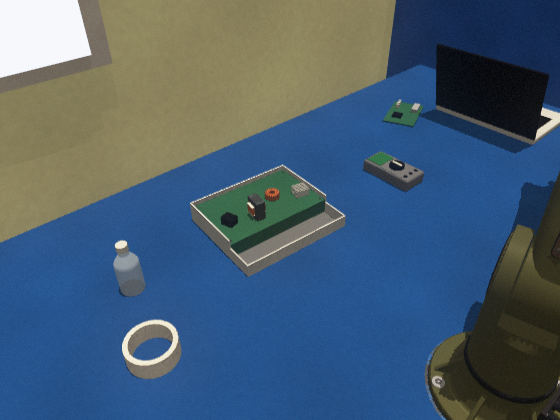

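Scene view: the trough is on the robot's side of the tray. The heat sink is at about (236,236), coil (264,249), transformer (299,234) and relay (331,245). Meter is to the left, tape and bottle to the right. Next I'll measure these.

```bash
cat >> h.py <<'E'
def tray(P,c):
    b,g,r=[c[...,i].astype(int) for i in range(3)]
    m=(abs(P[...,2]-.04)<.006)&(g>r+15)&(g>b+10)&(P[...,0]>.3)&(abs(P[...,1])<.4)
    return m
E
python3 - <<'E'
from h import *
for n in("scene","side"):
    z=np.load(n+".npz"); P,c=z["P"],z["c"]
    m=tray(P,c); Q=P[m]
    print(n,m.sum(),np.median(Q[:,2]))
    r=cv2.minAreaRect(Q[:,:2].astype(np.float32)*1000); print(r); print(cv2.boxPoints(r).round())
    # above deck comps
    ctr=np.array(r[0])/1000
    up=(P[...,2]>.046)&(np.hypot(P[...,0]-ctr[0],P[...,1]-ctr[1])<.2)
    k,l,st,ce=cv2.connectedComponentsWithStats(up.astype(np.uint8))
    for i in range(1,k):
        if st[i,4]>15:
            q=P[l==i]; print(st[i,4],ce[i].round(),q.min(0).round(3),q.max(0).round(3),np.median(q,0).round(3))
E
```

```text
scene 7004 0.03988187433058597
((607.4793701171875, -139.0103759765625), (529.2576293945312, 165.9830780029297), 85.57415008544922)
[[ 504. -396.]
 [ 670. -409.]
 [ 711.  118.]
 [ 545.  131.]]
476 [242. 271.] [ 0.525 -0.153  0.046] [0.714 0.03  0.055] [ 0.701 -0.109  0.051]
423 [299. 233.] [0.567 0.005 0.046] [0.613 0.043 0.088] [0.601 0.024 0.076]
250 [236. 235.] [ 0.566 -0.129  0.046] [ 0.604 -0.088  0.061] [ 0.588 -0.108  0.056]
212 [264. 248.] [ 0.602 -0.064  0.046] [ 0.637 -0.031  0.059] [ 0.623 -0.047  0.055]
side 3884 0.04026981521190941
((612.1034545898438, -139.78076171875), (529.7897338867188, 178.51834106445312), 85.57719421386719)
[[ 503. -397.]
 [ 681. -411.]
 [ 722.  117.]
 [ 544.  131.]]
492 [284. 183.] [ 0.525 -0.154  0.046] [0.713 0.034 0.061] [ 0.605 -0.109  0.052]
142 [272. 194.] [ 0.599 -0.066  0.046] [ 0.635 -0.03   0.059] [ 0.616 -0.045  0.055]
364 [256. 206.] [0.565 0.009 0.046] [0.612 0.046 0.088] [0.579 0.032 0.075]
```

```bash
python3 - <<'E'
from h import *
A=[]
for n in("scene","side"):
    z=np.load(n+".npz"); P,c=z["P"],z["c"]
    m=tray(P,c)&(P[...,1]>-.2); r=cv2.minAreaRect(P[m][:,:2].astype(np.float32)*1000); print(r,cv2.boxPoints(r).round().tolist())
    A.append((P.reshape(-1,3),c.reshape(-1,3)))
# top view: pixel = 2.5px/mm... 2px/mm ; col = y from -200..200 , row = x from 430..730
img=np.zeros((600,800,3),np.uint8)
P=np.vstack([a[0] for a in A]); C=np.vstack([a[1] for a in A])
o=np.argsort(P[:,2])
for p,k in zip(P[o],C[o]):
    u,v=int((p[1]+.2)*2000),int((p[0]-.43)*2000)
    if 1<u<798 and 1<v<598 and p[2]<.2 and p[2]>-.01: img[v-1:v+2,u-1:u+2]=k
cv2.imwrite("pics/top.png",img)
E
```

```text
((616.7627563476562, -8.868072509765625), (268.15625, 166.01300048828125), 84.95610046386719) [[522.0, -135.0], [688.0, -150.0], [711.0, 117.0], [546.0, 132.0]]
((622.8433837890625, -11.103408813476562), (268.62298583984375, 178.75872802734375), 84.58419036865234) [[521.0, -136.0], [699.0, -153.0], [725.0, 114.0], [547.0, 131.0]]
```

View pics/top.png

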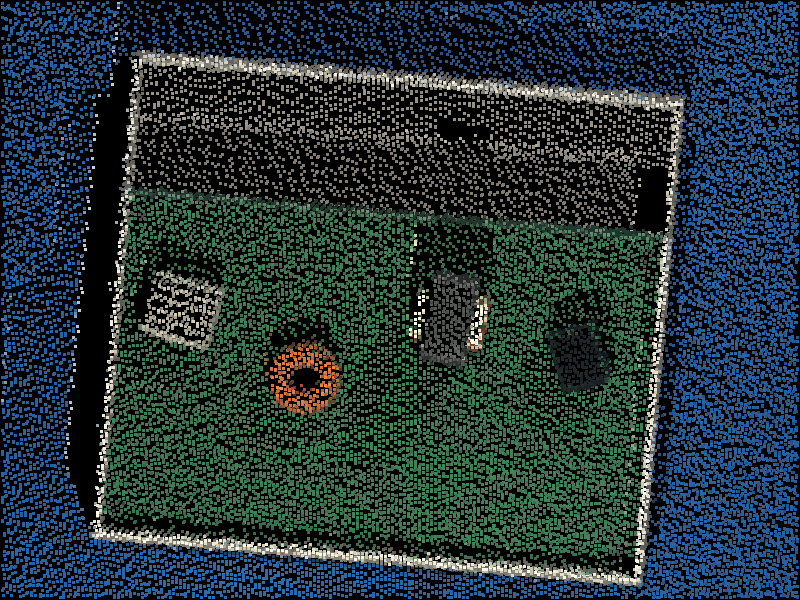

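Top view: tray yaw is about -5°, and the open edge's middle is at (534, -1.5) mm. In tray coordinates (mm):

| Part | x | y |
|---|---|---|
| Heat sink | 60 | -103 |
| Coil | 89 | -38 |
| Transformer | 52 | 31 |
| Relay | 65 | 97 |

I'll turn the tool so its x = -tray y and y = -tray x. Then I'll travel high, with the fingers narrowed to about 16 mm, to a point behind the heat sink.

Call:
send_rows([
  [[0,0,0,0,0,0.0183,-0.6],[0,0,0,0,0,0.0183,-0.6],[0,0,0,0,0,0.0183,-0.6],[-0.96,-0.72,0,0,0,0,-0.6],[-0.96,-0.72,0,0,0,0,-0.6],[-0.96,-0.72,0,0,0,0,-0.6],[-0.96,-0.72,0,0,0,0,-0.6],[-0.96,-0.72,0,0,0,0,-0.6],[-0.96,-0.72,0,0,0,0,-0.6],[-0.96,-0.72,0,0,0,0,-0.6],[-0.96,-0.72,0,0,0,0,-0.6],[-0.96,-0.72,0,0,0,0,-0.6]],
])

```text
time_s: 1.3
position: [0.3455, -0.4269, 0.2389]
tcp_rot: [-0.675, 0.738, 0.0, -0.0]
contact_force: [0.7, 0.0, -0.2]
width: 0.0171
```

Call:
send_rows([
  [[-0.96,-0.72,0,0,0,0,-0.6],[-0.96,-0.72,0,0,0,0,-0.6],[-0.96,-0.72,0,0,0,0,-0.6],[-0.96,-0.72,0,0,0,0,-0.6],[-0.96,-0.72,0,0,0,0,-0.6],[-0.96,-0.72,0,0,0,0,-0.6],[-0.96,-0.72,0,0,0,0,-0.6],[-0.96,-0.72,0,0,0,0,-0.6],[-0.96,-0.72,0,0,0,0,-0.6],[-0.96,-0.72,0,0,0,0,-0.6],[-0.96,-0.72,0,0,0,0,-0.6],[-0.96,-0.72,0,0,0,0,-0.6]],
])

```text
time_s: 2.5
position: [0.5862, -0.1596, 0.2388]
tcp_rot: [-0.675, 0.738, 0.0, -0.0]
contact_force: [-0.1, -1.0, 0.3]
width: 0.017
```

```bash
cat >> h.py <<'E'
O=np.array([.534,-.0015]); M=np.array([[.9961,-.0880],[.0880,.9961]])
def rep():
    s=ctrl.sense(); from scipy.spatial.transform import Rotation as R
    print("t",round(s["time_s"],2),"tray",((np.array(s["position"][:2])-O)@M.T*1000).round(1),"z",round(s["position"][2]*1000,1),"R",R.from_quat(s["tcp_rot"]).as_matrix().round(3).tolist(),"F",np.round(s["contact_force"],1),"w",round(s["width"]*1000,1))
E
python3 - <<'E'
from h import *
rep()
c=ctrl.capture("wrist"); cv2.imwrite("pics/w1.png",c["color"])
E
```

```text
t 2.5 tray [  65.9 -152.9] z 238.8 R [[-0.089, -0.996, -0.001], [-0.996, 0.089, 0.0], [-0.0, 0.001, -1.0]] F [-0.1 -1.   0.3] w 17.0
```

View pics/w1.png

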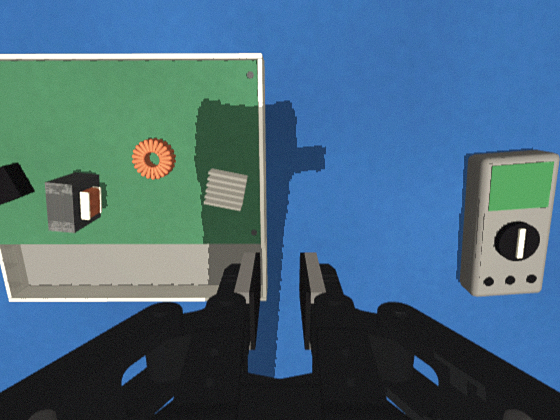

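Wrist view: the heat sink is at (226,189), rotated about 10-15°. The coil is at (153,158) and the transformer at (75,203); the fingers are clear of everything. I'll move behind the heat sink and descend.

Call:
send_rows([
  [[-1,-0.8,0,0,0,0,-0.6],[-1,-0.8,0,0,0,0,-0.6],[0,0,1,0,0,0,-0.6],[0,0,1,0,0,0,-0.6],[0,0,1,0,0,0,-0.6],[0,0,1,0,0,0,-0.6],[0,0,1,0,0,0,-0.6],[0,0,1,0,0,0,-0.6],[0,0,0.6,0,0,0,-0.6],[0,0,0.4,0,0,0,-0.6],[0,0,0.4,0,0,0,-0.6],[0,0,0,0,0,0,-0.6]],
])

```text
time_s: 3.75
position: [0.6295, -0.1143, 0.0533]
tcp_rot: [-0.675, 0.738, 0.001, -0.0]
contact_force: [-0.2, -0.7, 0.1]
width: 0.0172
```

```bash
python3 - <<'E'
from h import *
rep()
c=ctrl.capture("side"); cv2.imwrite("pics/s1.png",cv2.resize(c["color"][130:290,160:370],None,fx=3.5,fy=3.5))
P=cloud(c); p=((P[...,:2]-O)@M.T)*1000
m=(abs(p[...,0]-105)<16)&(abs(p[...,1]+103)<28)&(P[...,2]>.043)&(P[...,2]<.1)
print(np.percentile(P[m],[0,2,10],axis=0).round(3))
E
```

```text
t 3.75 tray [ 105.1 -103.9] z 53.3 R [[-0.089, -0.996, -0.001], [-0.996, 0.089, 0.0], [-0.0, 0.002, -1.0]] F [-0.2 -0.7  0.1] w 17.2
[[ 0.614 -0.14   0.043]
 [ 0.615 -0.134  0.048]
 [ 0.617 -0.129  0.054]]
```

View pics/s1.png

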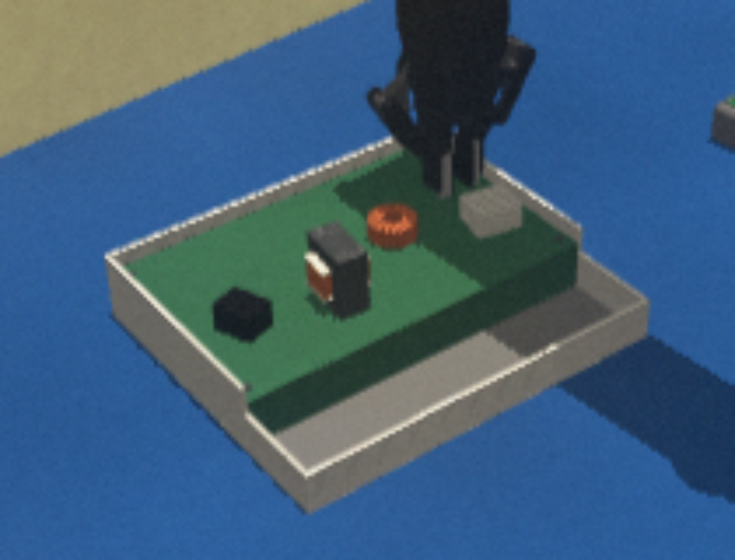

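The side view shows the two fingertips just above the deck behind the heat sink, clear of the wall and coil. I'll sweep toward the edge.

Call:
send_rows([
  [[0,0.3,0,0,0,0,-0.6],[0,0.3,0,0,0,0,-0.6],[0,0.3,0,0,0,0,-0.6],[0,0.4,0,0,0,0,-0.6],[0,0.4,0,0,0,0,-0.6],[0,0.4,0,0,0,0,-0.6],[0,0.4,0,0,0,0,-0.6],[0,0.4,0,0,0,0,-0.6],[0,0.4,0,0,0,0,-0.6],[0,0.4,0,0,0,0,-0.6],[0,0.4,0,0,0,0,-0.6],[0,0.3,0,0,0,0,-0.6]],
])

```text
time_s: 5.0
position: [0.5194, -0.1044, 0.0541]
tcp_rot: [-0.675, 0.738, 0.0, -0.0]
contact_force: [-0.8, 0.7, -0.8]
width: 0.017
```

```bash
python3 - <<'E'
from h import *
rep()
c=ctrl.capture("side"); cv2.imwrite("pics/s2.png",cv2.resize(c["color"][130:290,160:370],None,fx=3.5,fy=3.5))
E
```

```text
t 5.0 tray [  -5.5 -103.8] z 54.1 R [[-0.089, -0.996, -0.001], [-0.996, 0.089, -0.0], [0.0, 0.001, -1.0]] F [-0.8  0.7 -0.8] w 17.0
```

View pics/s2.png

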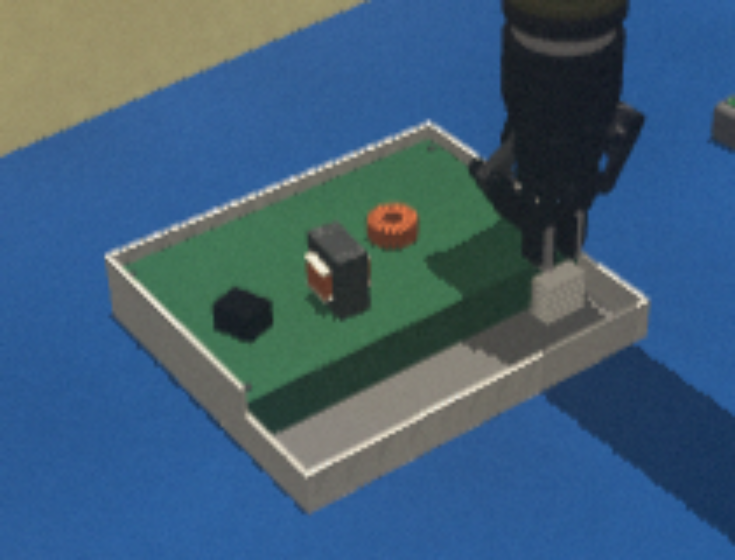

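The heat sink is over the edge, standing in the trough at about (560,290). Before I pass the transformer I'll lift and measure the knuckle envelope.

Call:
send_rows([
  [[0,-0.2,-0.3,0,0,0,-0.6],[0,-0.2,-0.7,0,0,0,-0.6],[0,0,-1,0,0,0,-0.6],[-0.6,-1,0,0,0,0,-0.6],[-0.6,-1,0,0,0,0,-0.6],[-0.6,-1,0,0,0,0,-0.6],[-0.6,-1,0,0,0,0,-0.6],[-0.2,-0.9,0,0,0,0,-0.6],[0,0,0,0,0,0,-0.6]],
])

```text
time_s: 5.95
position: [0.6616, -0.0499, 0.1047]
tcp_rot: [-0.676, 0.737, -0.0, 0.002]
contact_force: [-0.4, -0.0, -0.4]
width: 0.017
```

```bash
python3 - <<'E'
from h import *
rep()
s=ctrl.sense(); t=(np.array(s["position"][:2])-O)@M.T*1000; tip=s["position"][2]*1000-8
for n in("scene","side"):
    c=ctrl.capture(n); cv2.imwrite(f"pics/{n}3.png",c["color"]); P=cloud(c); p=((P[...,:2]-O)@M.T)*1000-t; z=P[...,2]*1000-tip
    print(n)
    for a in range(-8,112,8):
        m=(z>a)&(z<=a+8)&(abs(p[...,0])<40)&(abs(p[...,1])<75)&(P[...,2]*1000>60)
        if a<8: m&=(abs(p[...,0])<20)&(abs(p[...,1])<30)
        if m.sum()>3: print(a,m.sum(),np.percentile(p[m],[0,2,98,100],axis=0).round(0).T.tolist())
    # transformer & coil
    q=((P[...,:2]-O)@M.T)*1000
    m=(P[...,2]>.075)&(P[...,2]<.092)&(abs(q[...,0]-52)<35)&(abs(q[...,1]-31)<30)
    print("trafo top",m.sum(),np.percentile(q[m],[2,98],axis=0).round(0).tolist())
E
```

```text
t 5.95 tray [131.4 -37. ] z 104.7 R [[-0.087, -0.996, 0.003], [-0.996, 0.087, 0.002], [-0.002, -0.003, -1.0]] F [-0.4 -0.  -0.4] w 17.0
scene
0 27 [[-8.0, -7.0, 11.0, 11.0], [-19.0, -18.0, 18.0, 20.0]]
8 47 [[-8.0, -8.0, 11.0, 11.0], [-21.0, -21.0, 23.0, 23.0]]
16 52 [[-13.0, -12.0, 11.0, 11.0], [-21.0, -21.0, 23.0, 23.0]]
24 43 [[-4.0, -3.0, 11.0, 11.0], [-20.0, -20.0, 23.0, 23.0]]
32 48 [[-10.0, -8.0, 11.0, 11.0], [-21.0, -20.0, 23.0, 25.0]]
40 70 [[-9.0, -6.0, 13.0, 14.0], [-38.0, -34.0, 36.0, 38.0]]
48 182 [[-13.0, -11.0, 13.0, 13.0], [-43.0, -41.0, 40.0, 43.0]]
56 142 [[-14.0, -13.0, 12.0, 13.0], [-48.0, -44.0, 45.0, 47.0]]
64 126 [[-13.0, -13.0, 17.0, 17.0], [-53.0, -50.0, 50.0, 52.0]]
72 150 [[-12.0, -8.0, 17.0, 17.0], [-56.0, -53.0, 54.0, 57.0]]
80 161 [[-2.0, 2.0, 17.0, 17.0], [-61.0, -57.0, 59.0, 62.0]]
88 239 [[-13.0, -10.0, 18.0, 19.0], [-64.0, -62.0, 64.0, 65.0]]
96 311 [[-14.0, -11.0, 19.0, 20.0], [-61.0, -60.0, 62.0, 64.0]]
104 160 [[-8.0, -7.0, 19.0, 20.0], [-45.0, -42.0, 44.0, 46.0]]
trafo top 220 [[33.0, 18.0], [75.0, 44.0]]
side
0 27 [[-14.0, -14.0, 7.0, 7.0], [-13
[... 172 characters left out ...]
11.0], [-20.0, -20.0, 21.0, 22.0]]
32 39 [[-15.0, -14.0, 6.0, 7.0], [-20.0, -18.0, 22.0, 23.0]]
40 58 [[-16.0, -16.0, 6.0, 8.0], [-39.0, -34.0, 38.0, 38.0]]
48 113 [[-18.0, -17.0, 9.0, 11.0], [-45.0, -43.0, 41.0, 41.0]]
56 84 [[-18.0, -16.0, 8.0, 9.0], [-48.0, -46.0, 47.0, 48.0]]
64 118 [[-21.0, -20.0, 11.0, 14.0], [-54.0, -50.0, 50.0, 52.0]]
72 111 [[-22.0, -22.0, 7.0, 14.0], [-57.0, -54.0, 55.0, 56.0]]
80 115 [[-22.0, -21.0, 2.0, 8.0], [-64.0, -59.0, 60.0, 60.0]]
88 165 [[-23.0, -22.0, 6.0, 8.0], [-65.0, -61.0, 63.0, 65.0]]
96 167 [[-25.0, -23.0, 7.0, 10.0], [-62.0, -59.0, 60.0, 62.0]]
104 129 [[-23.0, -22.0, 2.0, 4.0], [-43.0, -38.0, 43.0, 46.0]]
trafo top 181 [[31.0, 20.0], [74.0, 47.0]]
```

The fingers and knuckles clear the transformer by about 10 mm in y, and clear its height too. I'm already lined up behind the coil, so I'll descend and sweep.

Call:
send_rows([
  [[0.04,0,1,0,0,0,-0.6],[0,0,0.6,0,0,0,-0.6],[0,0,0.42,0,0,0,-0.6],[0,0.3,0,0,0,0,-0.6],[0,0.3,0,0,0,0,-0.6],[0,0.3,0,0,0,0,-0.6],[0,0.4,0,0,0,0,-0.6],[0,0.4,0,0,0,0,-0.6],[0,0.4,0,0,0,0,-0.6],[0,0.4,0,0,0,0,-0.6],[0,0.4,0,0,0,0,-0.6],[0,0.4,0,0,0,0,-0.6]],
])

```text
time_s: 7.25
position: [0.5752, -0.0452, 0.0539]
tcp_rot: [-0.675, 0.738, -0.0, 0.0]
contact_force: [-0.0, 0.3, 0.6]
width: 0.0172
```

Call:
send_rows([
  [[0,0.4,0,0,0,0,-0.6],[0,0.4,0,0,0,0,-0.6],[0,0.4,0,0,0,0,-0.6],[0,0.4,0,0,0,0,-0.6],[0,0.4,0,0,0,0,-0.6],[0,0,0,0,0,0,-0.6]],
])

```text
time_s: 7.85
position: [0.5245, -0.0407, 0.0535]
tcp_rot: [-0.675, 0.738, 0.0, -0.001]
contact_force: [0.8, 0.5, 0.8]
width: 0.0172
```

```bash
python3 - <<'E'
from h import *
rep()
c=ctrl.capture("side"); cv2.imwrite("pics/s4.png",cv2.resize(c["color"][130:290,160:370],None,fx=3.5,fy=3.5))
E
```

```text
t 7.85 tray [ -6.  -39.9] z 53.5 R [[-0.089, -0.996, -0.002], [-0.996, 0.089, -0.001], [0.001, 0.001, -1.0]] F [0.8 0.5 0.8] w 17.2
```

View pics/s4.png

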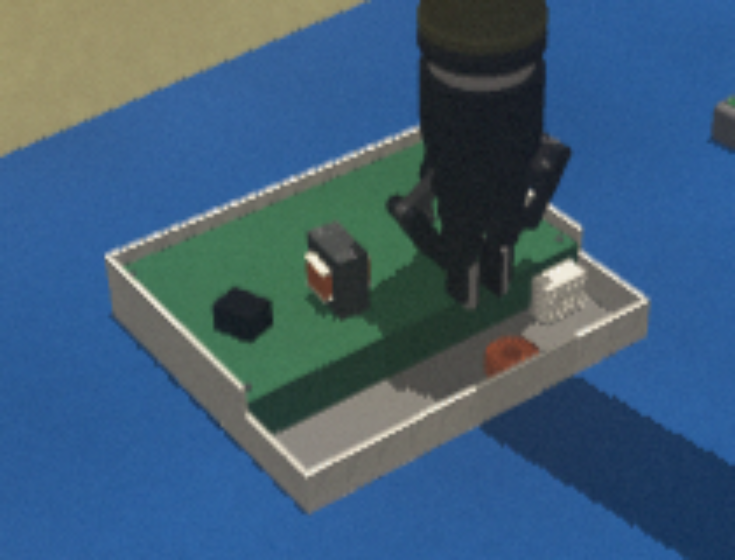

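The coil lies in the trough at about (512,355), the heat sink at (558,290), and the transformer hasn't moved. I'll lift over to the relay lane.

Call:
send_rows([
  [[0,-0.1,-0.4,0,0,0,-0.6],[0,0,-1,0,0,0,-0.6],[0,0,-1,0,0,0,-0.6],[0,0,-1,0,0,0,-0.6],[0,0,-0.6,0,0,0,-0.6],[-0.92,-0.76,0,0,0,0,-0.6],[-0.92,-0.76,0,0,0,0,-0.6],[-0.92,-0.76,0,0,0,0,-0.6],[-0.92,-0.76,0,0,0,0,-0.6],[-0.92,-0.76,0,0,0,0,-0.6],[-0.92,-0.76,0,0,0,0,-0.6],[0,0,0,0,0,0,-0.6]],
])

```text
time_s: 9.1
position: [0.6561, 0.091, 0.1534]
tcp_rot: [-0.677, 0.736, 0.001, 0.002]
contact_force: [-0.4, 1.2, -0.4]
width: 0.0168
```

```bash
python3 - <<'E'
from h import *
rep()
c=ctrl.capture("wrist"); cv2.imwrite("pics/w5.png",c["color"])
E
```

```text
t 9.1 tray [113.5 102.9] z 153.4 R [[-0.085, -0.996, 0.001], [-0.996, 0.085, 0.004], [-0.004, -0.0, -1.0]] F [-0.4  1.2 -0.4] w 16.8
```

View pics/w5.png

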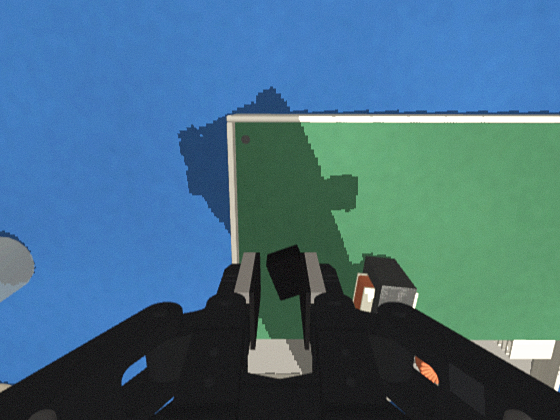

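Wrist view: the relay is at (287,272), nearly centred between the tips at (250,255) and (312,255). The transformer at (390,285) is well to the side. I'll settle and descend part of the way, then check the pose.

Call:
send_rows([
  [[0,0,0,0,0,0,-0.6],[0,0,1,0,0,0,-0.6],[0,0,0.8,0,0,0,-0.6],[0,0,0,0,0,0,-0.6],[0,0,0,0,0,0,-0.6]],
])

```text
time_s: 9.65
position: [0.6543, 0.085, 0.1092]
tcp_rot: [-0.674, 0.738, -0.0, -0.0]
contact_force: [0.4, 0.2, 0.1]
width: 0.0167
```

```bash
python3 - <<'E'
from h import *
rep()
E
```

```text
t 9.65 tray [112.2  96.7] z 109.2 R [[-0.091, -0.996, -0.0], [-0.996, 0.091, -0.001], [0.001, 0.0, -1.0]] F [0.4 0.2 0.1] w 16.7
```

Call:
send_rows([
  [[-0.04,0,1,0,0,0,-0.6],[0,0,0.8,0,0,0,-0.6],[0,0,0.42,0,0,0,-0.6],[0,0.2,0,0,0,0,-0.6],[0,0.3,0,0,0,0,-0.6],[0,0.3,0,0,0,0,-0.6],[0,0.3,0,0,0,0,-0.6],[0,0.4,0,0,0,0,-0.6],[0,0.4,0,0,0,0,-0.6],[0,0.4,0,0,0,0,-0.6],[0,0.4,0,0,0,0,-0.6],[0,0.4,0,0,0,0,-0.6]],
])

```text
time_s: 10.85
position: [0.5765, 0.0943, 0.0533]
tcp_rot: [-0.675, 0.738, -0.0, -0.0]
contact_force: [0.3, -0.4, 0.1]
width: 0.0169
```

Call:
send_rows([
  [[0,0.4,0,0,0,0,-0.6],[0,0.4,0,0,0,0,-0.6],[0,0.4,0,0,0,0,-0.6],[0,0.4,0,0,0,0,-0.6],[0,0.2,0,0,0,0,-0.6],[0,0,0,0,0,0,-0.6],[0,-0.1,-0.3,0,0,0,-0.6],[0,0,-1,0,0,0,-0.6],[0,0,-1,0,0,0,-0.6],[0,0,-1,0,0,0,-0.6],[0,0,-1,0,0,0,-0.6],[0,0,-1,0,0,0,-0.6]],
])

```text
time_s: 12.05
position: [0.5359, 0.098, 0.1876]
tcp_rot: [-0.675, 0.738, -0.0, 0.001]
contact_force: [0.3, -0.2, -0.1]
width: 0.0169
```

Call:
send_rows([
  [[0,0,-0.4,0,0,0,-0.6],[0,0,0,0,0,0,-0.6],[0,0,0,0,0,0,-0.6]],
])

```text
time_s: 12.35
position: [0.5349, 0.0978, 0.195]
tcp_rot: [-0.675, 0.738, 0.0, -0.0]
contact_force: [0.3, -0.2, -0.4]
width: 0.0168
```

```bash
python3 - <<'E'
from h import *
rep()
a=ctrl.capture("side"); b=ctrl.capture("scene")
I=np.hstack([cv2.resize(a["color"][150:280,180:360],(396,286)),cv2.resize(b["color"][185:315,200:380],(396,286))])
cv2.imwrite("pics/f6.png",I)
# changes on the bench since start
for n,c in(("side",a),("scene",b)):
    z=np.load(n+".npz")
    P=cloud(c); q=((P[...,:2]-O)@M.T)*1000
    m=(P[...,2]>.075)&(P[...,2]<.092)&(abs(q[...,0]-52)<35)&(abs(q[...,1]-31)<30)
    q0=((z["P"][...,:2]-O)@M.T)*1000; m0=(z["P"][...,2]>.075)&(z["P"][...,2]<.092)&(abs(q0[...,0]-52)<35)&(abs(q0[...,1]-31)<30)
    print(n,"trafo now/before",np.median(q[m],0).round(1),np.median(q0[m0],0).round(1))
    t=(P[...,2]>.006)&(q[...,0]<-2)&(q[...,0]>-62)&(abs(q[...,1])<130)&(P[...,2]<.06)
    k,l,st,ce=cv2.connectedComponentsWithStats(t.astype(np.uint8))
    for i in range(1,k):
        if st[i,4]>20: print("trough blob",st[i,4],np.median(q[l==i],0).round(0),P[l==i][:,2].max().round(3))
    for nm,r in(("meter",(slice(185,260),slice(85,150))),("tape+bottle",(slice(175,280),slice(420,480)))) if n=="scene" else ():
        print(nm,"mean diff",np.abs(c["color"][r].astype(int)-z["c"][r]).mean().round(2))
E
```

```text
t 12.35 tray [-7.9 99. ] z 195.0 R [[-0.089, -0.996, -0.001], [-0.996, 0.089, -0.0], [0.0, 0.001, -1.0]] F [ 0.3 -0.2 -0.4] w 16.8
side trafo now/before [48.1 33.8] [48.4 34.3]
trough blob 196 [ -16. -101.] 0.039
trough blob 116 [-37. -40.] 0.023
trough blob 199 [-20. 107.] 0.037
scene trafo now/before [57.6 31.5] [58.5 31.1]
trough blob 181 [-38. -38.] 0.032
trough blob 84 [ -13. -105.] 0.036
trough blob 70 [-14. 105.] 0.037
meter mean diff 5.21
tape+bottle mean diff 5.78
```

View pics/f6.png

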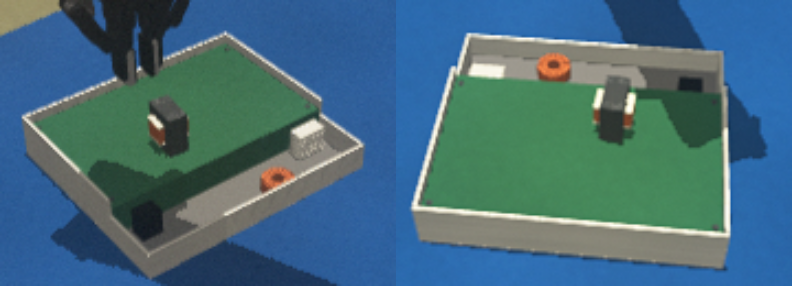

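All three parts are in the trough (left: relay, coil, heat sink), the transformer stands where it was, and the arm is clear. Handing in.

```bash
python3 -c "
from h import *
print(ctrl.finish_job())"
```

```text
the job is handed in; nothing more can be done
None
```

I swept the heat sink, then the coil, then the relay over the open edge into the catch trough with the narrowed fingertips, without gripping any of them. The job was handed in at about 12.5 s with the arm raised clear.

- **Trough:** the last images and depth show all three parts inside it. The coil lies flat. The heat sink and relay stand on end near the deck face, with tops at about 37–39 mm, below the 40 mm deck.
- **Transformer:** it measured within about 1 mm of where it started, which is within the measuring noise.
- **Forces:** the contact force read about 1 N or less at the end of every move.
- **Tape, meter and bottle:** the arm only passed well above the bench and never came near them. My before/after image comparison there showed a mean difference of 5–6 grey levels. I took that as image noise and did not measure their positions separately.

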